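# Right the fallen tool pot against the timber blank and put the gouge back in it

## Robot

A 6-joint arm with a two-finger parallel gripper is mounted at the origin on the work surface. World frame = base frame: x ahead of the robot, y to its left, z up, the work surface at z = 0. Lengths are in m, angles in rad, forces in N, time in s.
With the tool pointing down it reaches from about 0.3 to 0.95 m from the base axis. Payload 3.1 kg.
Tool frame: the origin (TCP) lies on the centre line of the jaws, within the pads' length; the fingertips stand 17 mm ahead of it and the grasp point (between the pads) lies 2 mm behind it; z points along the fingers, y is the line along which they close (so a half turn about z gives the same grasp; the last joint's range is limited). The gripper opens to 85 mm and grips with 20 to 120 N. Pads are 22 mm wide; open, the fingers measure 114 mm over their backs; the gripper's body (76 mm by 85 mm) begins 54 mm behind the grasp point. The pads swing forward as they close: fully open they stand 13 mm farther back than shut.
Start: joints at [-1.418, 0.308, 1.634, -0, 1.2, -0.07], TCP at [0.138, -0.61, 0.225] pointing down, gripper open.
Joint ranges: [-3.06, 3.06], [-0.79, 1.96], [0.05, 2.63], [-1.19, 4.34], [0.05, 2.64], [-2.94, 2.94]. Speed limits (rad/s): [2.79, 2.79, 3.14, 3.14, 3.14, 3.14].

## Interface

Orientations are given as [roll, pitch, yaw] about the fixed x, y, z axes, in that order (R = Rz(yaw) Ry(pitch) Rx(roll)).
In Python, from workcell import manip, cams gives the robot as it stands. The module is installed in compiled form; this text tells all that it offers.
- The arm moves only by the tool move_arm, never from a script. Its argument "motion" is one flat list of numbers, 7 for each row, row after row: the shift along the tool's x, y, z in cm, then the turn, a rotation vector about the tool's x, y, z in rad, then the opening, from 0 (shut) to 1 (fully open). In form: [tx, ty, tz, wx, wy, wz, jaw, tx, ty, tz, wx, wy, wz, jaw, ...]. A call has 1 to 10 rows; each row is the pose to reach, as a shift and turn from the pose commanded when the call began, along the tool's axes at that moment; what a row does not reach only later rows make up. A row lasts 1/12 s, in which the tool goes at most 41.7 mm and 7.16 degrees, less where a joint would pass 70% of its speed; a pose out of reach is approached as far as the arm can. A call with a gripper value outside its range is refused whole. The fingers move at their own pace and stop on an object; "force" is the grip in N (left out, the last holds). Time passes only in rows, so rows that repeat a pose let the fingers close. It gives the time, the measured TCP pose, the force, the opening and the grip force at its end, in the units of the state.
- manip.state(): the state, without advancing time (a new reading comes with each control period).
- cams.grab_frame(name): name is "side" or "top" or "wrist"; returns a dict with "pixels" (400x640x3 uint8, red, green, blue), "K" (3x3 intrinsics, pixels), "dist_coeffs" ([k1, k2, p1, p2, k3] as OpenCV has them; the pictures are not rectified), "R" (3x3) and "t" (3): a world point X has camera coordinates R X + t. Camera axes: x right, y down, z forward; pixel columns grow to the right and rows downward; lengths in m; the calibration is good to about 2 mm. A picture is of the moment at which its call begins. There is no depth.
- manip.sign_off(): hands the job in; it is judged then, once.
The state is a dict: "time": time; "qpos": joint angles; "dq": joint speeds; "effort": joint torques, N m; "tool_pos": TCP position; "orientation": TCP orientation; "contact_force": force on the tool from outside, world axes, zero at the start; "torque": the same for the moment, N m; "finger_gap": finger opening in m; "gripper_force": force on a finger pad.
Only numpy, scipy, OpenCV 4.12 (cv2) and the standard library are available. Lean on these libraries where they do the work, as an engineer would, in place of code of your own. Each camera call takes 0.05 s, during which the arm holds its last target. There are 200 camera calls.

## Task

The turned wooden tool pot has fallen over in front of the squared timber blank on the bench. First right it by pushing its top end up against the flat side of the blank until it stands upright on the bench, snug against that side; then take the long-handled gouge from the drilled block and lower it, without dropping it, blade down into the pot so that it stands in there. Leave the short awl in its hole and the rest of the bench alone.

Things in the scene. Friction and masses are not known exactly. Their poses are not given: they have to be found in the camera images.
- pot: Turned wooden tool pot, a plain round cup: 58 mm outside diameter, 150 mm tall, wall 5 mm, floor 12 mm thick, about 0.35 kg. Starts lying flat, open mouth towards the blank, 20 to 65 mm short of it. Pinched lightly (8 N) near the mouth it swivels in the fingertips as that end is raised. Origin: centre of its underside; z runs along its axis towards the mouth (up when it stands).
- pot_in (a point): Centre of the pot's inner floor, 12 mm along the pot's z from its underside.
- pot_rim (a point): Centre of the pot's mouth, 150 mm along the pot's z from its underside; the mouth is 48 mm wide inside. The pot's friction on bench and blank is about 0.6.
- blank: Squared block of pale timber, fixed to the bench: 280 mm long (its x), 90 mm thick (its y), 160 mm tall. Origin: centre of its underside. The flat side that faces the pot is its -y side, 45 mm from the origin.
- rack: Drilled wooden block fixed to the bench, 150 mm long (its x), 70 mm wide, 70 mm tall, with two round holes 13 mm wide and 55 mm deep at its x = -40 and +40 mm; the gouge stands in one, the awl in the other. Origin: centre of its underside.
- gouge: Small wood-turning gouge standing in the drilled block, 210 mm long, about 0.11 kg: steel blade 9 mm thick for the lower 90 mm, brass ferrule, then a long pale wooden handle 18 to 22 mm thick from 100 to 210 mm. Origin: tip of the blade; z runs along it towards the handle's end. At the start its tip is 15 mm above the bench.
- gouge_tip (a point): Tip of the gouge's blade (its lower end).
- gouge_butt (a point): End of the gouge's handle (its upper end), 210 mm from the tip.
- awl: Short awl, 118 mm long with a bulbous pale wooden knob 36 mm wide, standing in the other hole of the drilled block. Leave it. Origin: its tip.
- sanding_block: Cork sanding block 100 x 60 x 32 mm. Bystander. Origin: centre of its underside.
- wax_jar: Amber glass jar, 68 mm wide, 75 mm tall. Bystander. Origin: centre of its underside.
- glue_bottle: White glue bottle, 50 mm wide, 110 mm tall. Bystander. Origin: centre of its underside.
- bowl: Turned wooden bowl 150 mm wide, 60 mm tall. Bystander. Origin: centre of its underside.
- mallet: Wooden mallet lying down, head 70 x 110 mm, handle towards its -x. Bystander. Origin: under the head's centre.
Things that resemble listed ones, but are neither listed nor needed, are in the scene too. Leave any turquoise look-alike of the pot alone.

How it is judged:
By the outcome, as a careful person would: the job done as asked, in the order asked, and still so for the second after the job is handed in, with the robot touching nothing.
It also fails if it takes over 72 s, if anything falls off the work surface, if the arm or the gripper's body presses on something with over 40 N, if the wrist force passes 120 N, or if a joint passes its speed limit or range.

## Working session

There is one attempt and no reset: what is moved stays moved. The work goes in short steps, Python scripts to look and compute and a tool call to move; the robot and the scene stay as the last step left them, time stands still between calls to the robot, and variables do not carry over. Pictures are saved under pics/ and viewed, at most 10 in all, crops included, and the job is handed in when it is done.

Besides the shell and the picture viewer there is one more tool, called after ">>>" as name(argument=value, ...), one argument or row to a line, values as JSON. move_arm: Moves the arm, as the interface text tells. Its arguments: {"type":"object","properties":{"motion":{"type":"array"},"force":{"type":"number"}},"required":["motion"]}

```bash
mkdir -p pics
cat > h.py <<'E'
import numpy as np, cv2
from workcell import manip, cams
from scipy.spatial.transform import Rotation as Rot
def grab(n,save=None):
    f=cams.grab_frame(n); 
    if save: cv2.imwrite(save,np.ascontiguousarray(f["pixels"][:,:,::-1]))
    return f
def ray(f,uv):
    p=cv2.undistortPoints(np.array([[uv]],float),np.array(f["K"]),np.array(f["dist_coeffs"]))[0,0]
    R=np.array(f["R"]);t=np.array(f["t"]); return -R.T@t, R.T@np.array([p[0],p[1],1.])
def onz(f,uv,z):
    o,d=ray(f,uv); return o+d*(z-o[2])/d[2]
def tri(f1,u1,f2,u2):
    o1,d1=ray(f1,u1);o2,d2=ray(f2,u2)
    s=np.linalg.lstsq(np.c_[d1,-d2],o2-o1,rcond=None)[0]
    a=o1+s[0]*d1;b=o2+s[1]*d2; return (a+b)/2,np.linalg.norm(a-b)
def proj(f,X):
    return cv2.projectPoints(np.array(X,float).reshape(-1,3),cv2.Rodrigues(np.array(f["R"]))[0],np.array(f["t"],float),np.array(f["K"]),np.array(f["dist_coeffs"]))[0][:,0]
E
python3 - <<'E'
from h import *
np.set_printoptions(precision=3,suppress=True)
for n in("top","side"):
    f=grab(n,f"pics/{n}0.png"); print(n,-np.array(f["R"]).T@np.array(f["t"]),np.array(f["R"]))
print(manip.state())
E
```

```text
top [ 0.381 -0.072  1.369] [[-0.015 -1.    -0.011]
 [-0.988  0.017 -0.156]
 [ 0.156  0.008 -0.988]]
side [0.011 0.61  0.774] [[-0.786 -0.618 -0.008]
 [-0.343  0.446 -0.826]
 [ 0.515 -0.647 -0.563]]
{'time': 0.1, 'qpos': array([-1.418,  0.309,  1.635,  0.   ,  1.2  , -0.07 ]), 'dq': array([ 0.001, -0.002, -0.004,  0.   ,  0.001,  0.001]), 'effort': array([ -0.   , -41.641, -27.765,  -0.   ,   0.004,   0.   ]), 'tool_pos': array([ 0.138, -0.609,  0.224]), 'orientation': array([-3.139, -0.   ,  0.223]), 'contact_force': array([0.697, 1.116, 0.367]), 'torque': array([0.011, 0.008, 0.016]), 'gripper_force': 0.0, 'finger_gap': 0.08517435036192576}
```

View pics/top0.png

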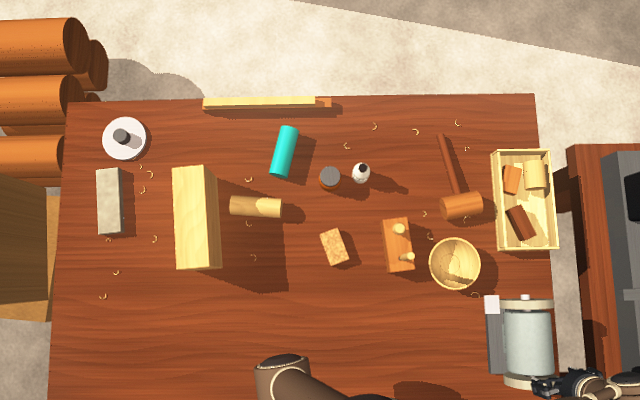

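View pics/side0.png

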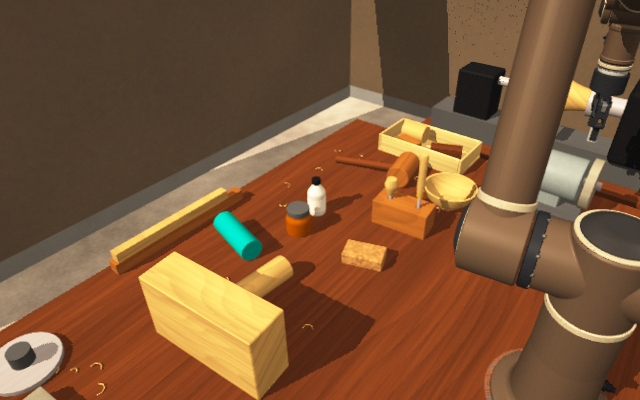

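Top view: the pot is the pale cylinder at (255,207), just right of the blank at (195,217). The turquoise one at (285,152) is the look-alike. The rack is at (398,245), with two tools at (398,229) and (407,257). In the side view the long slim gouge is at (422,175) and the knobbed awl at (391,187). I'll confirm this in one enlarged crop.

Run:
```python
from h import *
t=cv2.imread("pics/top0.png");s=cv2.imread("pics/side0.png")
a=cv2.resize(t[155:280,165:298],(399,375),interpolation=cv2.INTER_CUBIC)
b=cv2.resize(t[205:285,370:450],(400,400),interpolation=cv2.INTER_CUBIC)[:375]
c=cv2.resize(s[140:240,340:474],(400,225)[0:1]+(225,),interpolation=cv2.INTER_CUBIC)
d=cv2.resize(s[235:400,130:310],(399,366))[:225]
d=cv2.resize(s[240:320,220:362],(399,225),interpolation=cv2.INTER_CUBIC)
cv2.imwrite("pics/crop1.png",np.vstack([np.hstack([a,b]),np.hstack([d,c])]))
hsv=cv2.cvtColor(t,cv2.COLOR_BGR2HSV)
for p in [(195,217),(215,230),(240,203),(268,206),(275,213),(235,212),(398,229),(407,257),(390,245),(290,230)]: print(p,hsv[p[1],p[0]])
hs=cv2.cvtColor(s,cv2.COLOR_BGR2HSV)
for p in [(422,170),(391,187),(405,212),(270,275)]: print(p,hs[p[1],p[0]])
```

```text
(195, 217) [ 28  87 255]
(215, 230) [ 15 156 144]
(240, 203) [ 18 146 229]
(268, 206) [ 26 102 254]
(275, 213) [ 19 141 232]
(235, 212) [ 16 151 186]
(398, 229) [ 24 109 254]
(407, 257) [ 19 139 241]
(390, 245) [ 15 179 240]
(290, 230) [ 10 182 168]
(422, 170) [ 19 163 234]
(391, 187) [ 18 163 233]
(405, 212) [ 13 206 201]
(270, 275) [ 20 158 242]
```

View pics/crop1.png

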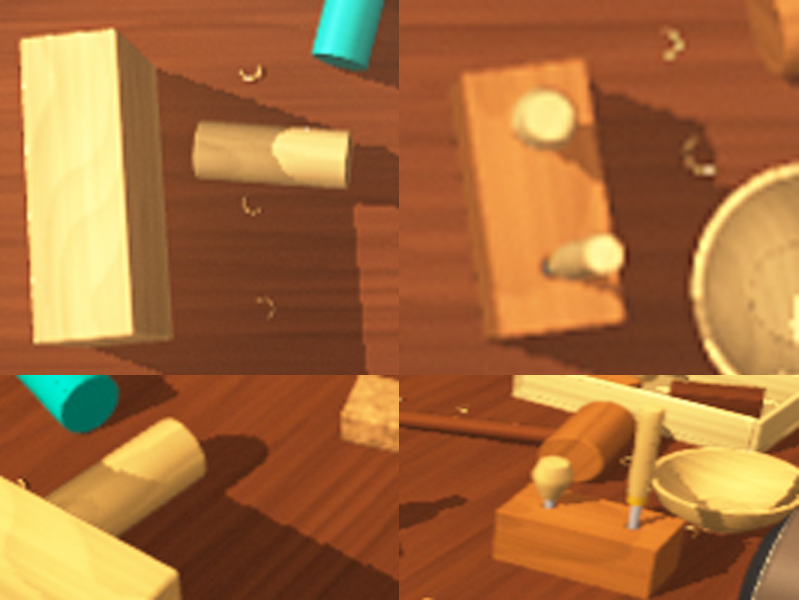

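The crop confirms it. The plain pale cylinder lies mouth-left towards the blank, around (230–281, 207). The gouge is the slim, long-handled tool with its butt at about (410,255) and its blade entering the rack at (399,258). The awl has the wide knob at (398,229).

Run:
```python
from h import *
np.set_printoptions(precision=4,suppress=True)
t=grab("top");s=grab("side")
hsv=cv2.cvtColor(t["pixels"],cv2.COLOR_RGB2HSV)
m=np.zeros(hsv.shape[:2],np.uint8)
m[190:225,226:288]=((hsv[190:225,226:288,0]>=13)&(hsv[190:225,226:288,1]<168)&(hsv[190:225,226:288,2]>120))*255
n,l,st,c=cv2.connectedComponentsWithStats(m);i=1+st[1:,4].argmax()
pts=cv2.findContours((l==i).astype(np.uint8),0,1)[0][0]
r=cv2.minAreaRect(pts);print("pot rect",st[i],r);bp=cv2.boxPoints(r)
for p in bp: print(p,onz(t,p,.029))
P=np.array([onz(t,p,.029) for p in bp]);print("ctr",P.mean(0))
print("sides",[np.linalg.norm(P[k]-P[k-1]) for k in range(4)])
print("blank top",[onz(t,p,.16) for p in [(172,167.7),(203.3,164.7),(209,266),(176.7,269)]])
print("base corner",onz(t,(222.3,267.7),0))
# gouge: crop b scale5 origin(370,205); crop c scale 2.985/2.25 origin (340,140)
sb=lambda u,v:(340+(u-399)/2.985,140+(v-375)/2.25)
print("butt",tri(t,(370+(605-399)/5,205+253/5),s,sb(651,411)))
print("foot",onz(t,(370+(548-399)/5,205+267/5),.07), onz(s,sb(632,527),.07))
print("rack top corners",[onz(t,(370+(u-399)/5,205+v/5),.07) for u,v in [(462,76),(584,62),(622,320),(497,337)]])
```

```text
pot rect [ 229  195   54   23 1033] ((255.31979370117188, 206.02284240722656), (53.07905197143555, 19.949174880981445), 4.085616588592529)
[228.1371 214.0812] [0.5699 0.2104 0.029 ]
[229.5584 194.1827] [0.63   0.2071 0.029 ]
[282.5025 197.9645] [0.6158 0.0481 0.029 ]
[281.0812 217.8629] [0.5559 0.0525 0.029 ]
ctr [0.5929 0.1295 0.029 ]
sides [np.float64(0.15849629277531463), np.float64(0.06024205890130112), np.float64(0.15958514398576118), np.float64(0.059980206744082394)]
blank top [array([0.6823, 0.3398, 0.16  ]), array([0.689 , 0.2534, 0.16  ]), array([0.4136, 0.2316, 0.16  ]), array([0.4068, 0.3177, 0.16  ])]
base corner [0.4124 0.2317 0.    ]
butt (array([ 0.4318, -0.2912,  0.2167]), np.float64(0.0035118891061057663))
foot [ 0.4292 -0.2874  0.07  ] [ 0.4291 -0.2815  0.07  ]
rack top corners [array([ 0.539 , -0.2426,  0.07  ]), array([ 0.5459, -0.3129,  0.07  ]), array([ 0.3987, -0.328 ,  0.07  ]), array([ 0.3905, -0.257 ,  0.07  ])]
```

>>> move_arm(
  motion=[0,0,-4,0,0,0,1,0,0,-8,0,0,0,1,0,0,-12,0,0,0,1,62,-66.5,-12,0,0,-1.26,1,62,-66.5,-12,0,0,-1.26,1,62,-66.5,-12,0,0,-1.26,1,62,-66.5,-12,0,0,-1.26,1,62,-66.5,-12,0,0,-1.26,1,62,-66.5,-12,0,0,-1.26,1,62,-66.5,-12,0,0,-1.26,1],
  force=20,
)

```text
time: 1.03
tool_pos: [0.2853, -0.3556, 0.3451]
orientation: [3.141, -0.0, 1.103]
contact_force: [0.8, 0.5, 0.7]
finger_gap: 0.0852
gripper_force: 0.0
```

```bash
cat >> h.py <<'E'
def to(pos,rpy):
    "shift (cm) and turn along the tool's present axes to a world TCP pose"
    s=manip.state();R=Rot.from_euler("xyz",s["orientation"])
    d=R.inv().apply(np.array(pos)-s["tool_pos"])*100
    w=(R.inv()*Rot.from_euler("xyz",rpy)).as_rotvec()
    print("t",round(s["time"],2),"pos",s["tool_pos"].round(4),"rpy",s["orientation"].round(3),"q",s["qpos"].round(2),"gap",round(s["finger_gap"],4),"gf",round(s["gripper_force"],1),"F",s["contact_force"].round(1))
    print("shift cm",d.round(2),"turn",w.round(3))
E
python3 -c "
from h import *
to([.597,.1765,.3],[np.pi,0,1.482])"
```

```text
t 1.03 pos [ 0.2853 -0.3556  0.3451] rpy [ 3.141 -0.     1.103] q [-0.99 -0.12  1.86  0.    1.4  -0.52] gap 0.0852 gf 0.0 F [0.8 0.5 0.7]
shift cm [61.55  3.84  4.52] turn [ 0.    -0.    -0.379]
```

>>> move_arm(
  motion=[61.5,3.8,4.5,0,0,-0.38,1,61.5,3.8,4.5,0,0,-0.38,1,61.5,3.8,4.5,0,0,-0.38,1,61.5,3.8,4.5,0,0,-0.38,1,61.5,3.8,4.5,0,0,-0.38,1,61.5,3.8,4.5,0,0,-0.38,1,61.5,3.8,4.5,0,0,-0.38,1,61.5,3.8,4.5,0,0,-0.38,1,61.5,3.8,4.5,0,0,-0.38,1,61.5,3.8,4.5,0,0,-0.38,1],
)

```text
time: 1.87
tool_pos: [0.4972, 0.0021, 0.3149]
orientation: [3.141, 0.0, 1.478]
contact_force: [0.8, -0.2, 0.9]
finger_gap: 0.0853
gripper_force: 0.0
```

```bash
python3 -c "
from h import *
to([.597,.1765,.2],[np.pi,0,1.482])"
```

```text
t 1.87 pos [0.4972 0.0021 0.3149] rpy [3.141 0.    1.478] q [-0.08 -0.02  1.82 -0.    1.34  0.01] gap 0.0853 gf 0.0 F [ 0.8 -0.2  0.9]
shift cm [18.28  8.32 11.49] turn [ 0.001  0.    -0.004]
```

>>> move_arm(
  motion=[18.3,8.3,11.5,0,0,0,1,18.3,8.3,11.5,0,0,0,1,18.3,8.3,11.5,0,0,0,1,18.3,8.3,11.5,0,0,0,1,18.3,8.3,11.5,0,0,0,1,18.3,8.3,11.5,0,0,0,1,18.3,8.3,11.5,0,0,0,1,18.3,8.3,11.5,0,0,0,1,18.3,8.3,11.5,0,0,0,1],
)

```text
time: 2.62
tool_pos: [0.5961, 0.174, 0.2]
orientation: [-3.141, 0.001, 1.478]
contact_force: [0.6, -0.2, 0.3]
finger_gap: 0.0854
gripper_force: 0.0
```

```bash
python3 -c "
from h import *
to([.597,.1765,.027],[np.pi,0,1.482])
grab('wrist','pics/w1.png')"
```

```text
t 2.62 pos [0.5961 0.174  0.2   ] rpy [-3.141e+00  1.000e-03  1.478e+00] q [ 0.21  0.32  1.67 -0.    1.15  0.31] gap 0.0854 gf 0.0 F [ 0.6 -0.2  0.3]
shift cm [ 0.27  0.08 17.3 ] turn [-0.     0.001 -0.004]
```

View pics/w1.png

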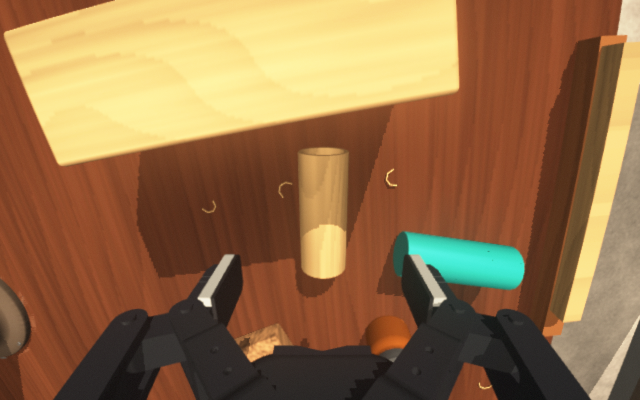

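The wrist view shows the pot's mouth facing the blank at (323,150), with its axis upright at u≈323, midway between the pads at (219) and (430). I'll descend.

>>> move_arm(
  motion=[0.3,0.1,4,0,0,0,1,0.3,0.1,8,0,0,0,1,0.3,0.1,12,0,0,0,1,0.3,0.1,15,0,0,0,1,0.3,0.1,16.5,0,0,0,1,0.3,0.1,17.3,0,0,0,1,0.3,0.1,17.3,0,0,0,1,0.3,0.1,17.3,0,0,0,1],
)

```text
time: 3.33
tool_pos: [0.5988, 0.1769, 0.0285]
orientation: [3.139, -0.001, 1.477]
contact_force: [1.9, 0.7, 0.7]
finger_gap: 0.0855
gripper_force: 0.0
```

>>> move_arm(
  motion=[0,0,0,0,0,0,0.5,0,0,0,0,0,0,0.5,0,0,0,0,0,0,0.5,0,0,0,0,0,0,0.5,0,0,0,0,0,0,0.5,0,0,0,0,0,0,0.5,0,0,0,0,0,0,0.5,0,0,0,0,0,0,0.5],
  force=8,
)

```text
time: 4.0
tool_pos: [0.5987, 0.1777, 0.0293]
orientation: [3.14, -0.001, 1.478]
contact_force: [-1.3, -0.7, 5.7]
finger_gap: 0.0515
gripper_force: 19.7
```

```bash
python3 -c "
from h import *
to([.597,.1765,.027],[np.pi,0,1.482])"
```

```text
t 4.0 pos [0.5987 0.1777 0.0293] rpy [ 3.140e+00 -1.000e-03  1.478e+00] q [0.22 0.55 1.74 0.   0.85 0.31] gap 0.0515 gf 19.7 F [-1.3 -0.7  5.7]
shift cm [-0.14 -0.15  0.23] turn [ 0.002 -0.001 -0.004]
```

>>> move_arm(
  motion=[0,0,0,0,0,0,0.9,0,0,0,0,0,0,0.9,-0.2,0,0.4,0,0,0,0.9,-0.2,0,0.8,0,0,0,0.9,-0.2,0,0.8,0,0,0,0.9,-0.2,0,0.8,0,0,0,0.9],
)

```text
time: 4.5
tool_pos: [0.5966, 0.1752, 0.018]
orientation: [-3.14, 0.001, 1.478]
contact_force: [0.3, 0.3, -0.9]
finger_gap: 0.0769
gripper_force: 0.0
```

>>> move_arm(
  motion=[0,0,0,0,0,0,0.55,0,0,0,0,0,0,0.55,0,0,0,0,0,0,0.55,0,0,0,0,0,0,0.55,0,0,0,0,0,0,0.55,0,0,0,0,0,0,0.55,0,0,0,0,0,0,0.55,0,0,0,0,0,0,0.55],
  force=8,
)

```text
time: 5.17
tool_pos: [0.5976, 0.1754, 0.019]
orientation: [3.141, -0.0, 1.478]
contact_force: [0.7, 0.3, -0.2]
finger_gap: 0.0567
gripper_force: 21.9
```

```bash
python3 -c "
from h import *
to([.597,.1765,.027],[np.pi,0,1.482])
grab('wrist','pics/w2.png')"
```

```text
t 5.17 pos [0.5976 0.1754 0.019 ] rpy [ 3.141 -0.     1.478] q [0.22 0.56 1.75 0.   0.83 0.31] gap 0.0567 gf 21.9 F [ 0.7  0.3 -0.2]
shift cm [ 0.1  -0.06 -0.8 ] turn [ 0.    -0.    -0.004]
```

View pics/w2.png

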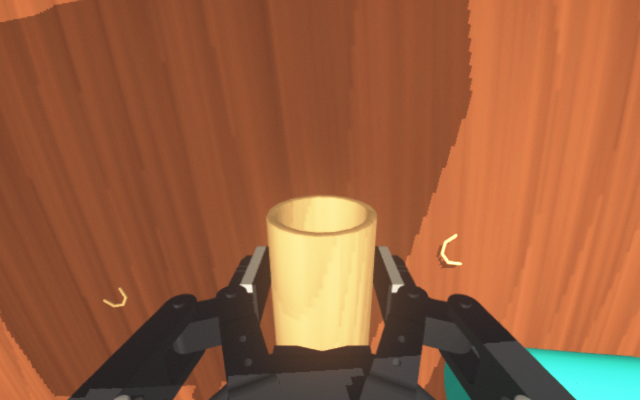

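The pads hold the pot just below its mouth at (245–400, 270), and the mouth is at (322,215). The gap is 57 mm, so contact is near the widest part. I'll lift and watch for the swivel.

>>> move_arm(
  motion=[0.2,0,-0.6,0,0,-0.02,0.55,0.4,0,-1.2,0,0,-0.04,0.55,0.6,0,-1.8,0,0,-0.06,0.55,0.8,0,-2.4,0,0,-0.08,0.55,1.0,0,-3.0,0,0,-0.1,0.55,1.2,0,-3.6,0,0,-0.12,0.55,1.4,0,-4.2,0,0,-0.14,0.55,1.6,0,-4.8,0,0,-0.16,0.55,1.8,0,-5.4,0,0,-0.17,0.55,1.8,0,-5.4,0,0,-0.17,0.55],
)

```text
time: 6.05
tool_pos: [0.6003, 0.1942, 0.0748]
orientation: [3.139, -0.001, 1.648]
contact_force: [-1.0, 1.3, -1.7]
finger_gap: 0.0559
gripper_force: 21.9
```

```bash
python3 -c "
from h import *
to([.597,.2,.12],[np.pi,0,1.65])
grab('wrist','pics/w3.png');grab('top','pics/t3.png')
a=cv2.imread('pics/w3.png')[100:400,80:560];b=cv2.imread('pics/t3.png')
b=cv2.resize(b[150:280,165:295],(300,300),interpolation=cv2.INTER_CUBIC)
cv2.imwrite('pics/c3.png',np.hstack([a,b]))"
```

```text
t 6.05 pos [0.6003 0.1942 0.0748] rpy [ 3.139e+00 -1.000e-03  1.648e+00] q [0.24 0.49 1.72 0.   0.93 0.17] gap 0.0559 gf 21.9 F [-1.   1.3 -1.7]
shift cm [ 0.61 -0.27 -4.52] turn [ 0.003 -0.001 -0.002]
```

View pics/c3.png

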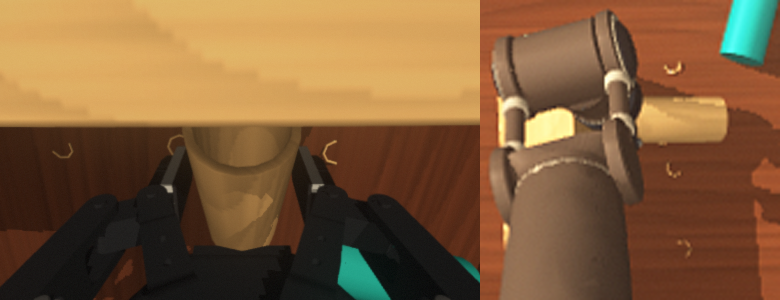

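The right crop shows the pot's base trailing at about (725,120). The left crop shows the mouth tilted up between the pads at (245,145). Fz is about half the pot's weight, so the base is still on the bench and the pot swivels. I'll go on lifting against the face.

>>> move_arm(
  motion=[0.2,0,-0.6,0,0,0,0.55,0.4,0,-1.2,0,0,0,0.55,0.6,0,-1.8,0,0,0,0.55,0.8,0,-2.4,0,0,0,0.55,1.0,0,-2.9,0,0,0,0.55,1.1,0,-3.4,0,0,0,0.55,1.2,0,-3.8,0,0,0,0.55,1.2,0,-4.2,0,0,0,0.55,1.2,0,-4.5,0,0,0,0.55,1.2,0,-4.5,0,0,0,0.55],
)

```text
time: 6.98
tool_pos: [0.597, 0.2016, 0.1171]
orientation: [-3.138, 0.007, 1.649]
contact_force: [-0.3, -8.2, -6.7]
finger_gap: 0.0564
gripper_force: 23.2
```

```bash
python3 -c "
from h import *
to([.597,.217,.115],[np.pi,0,1.65])
grab('wrist','pics/w4.png');grab('top','pics/t4.png')
a=cv2.imread('pics/w4.png')[100:400,80:560];b=cv2.imread('pics/t4.png')
b=cv2.resize(b[150:280,165:295],(300,300),interpolation=cv2.INTER_CUBIC)
cv2.imwrite('pics/c4.png',np.hstack([a,b]))"
```

```text
t 6.98 pos [0.597  0.2016 0.1171] rpy [-3.138  0.007  1.649] q [ 0.26  0.44  1.69 -0.01  1.02  0.18] gap 0.0564 gf 23.2 F [-0.3 -8.2 -6.7]
shift cm [1.54 0.12 0.2 ] turn [-0.004  0.007 -0.001]
```

View pics/c4.png

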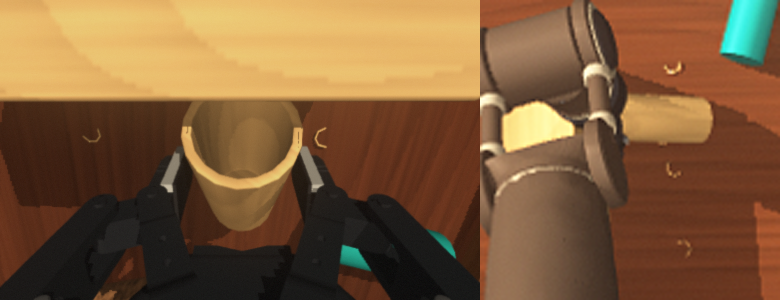

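Left crop: the rim at (245,105) now touches the face. Right crop: the base's trailing end is at (711,120), which puts the tilt at about 55°. I'll ease off slightly and lift so the base swings under.

>>> move_arm(
  motion=[-0.3,0,-0.3,0,0,0,0.55,-0.3,0,-0.6,0,0,0,0.55,-0.3,0,-0.9,0,0,0,0.55,-0.3,0,-1.2,0,0,0,0.55,-0.3,0,-1.4,0,0,0,0.55,-0.3,0,-1.4,0,0,0,0.55,-0.3,0,-1.4,0,0,0,0.55],
)

```text
time: 7.67
tool_pos: [0.5981, 0.2007, 0.1319]
orientation: [-3.141, 0.003, 1.649]
contact_force: [0.6, -6.6, -6.2]
finger_gap: 0.0561
gripper_force: 23.2
```

```bash
python3 -c "
from h import *
to([.597,.217,.115],[np.pi,0,1.65])
f=grab('top','pics/t5.png')
h=cv2.cvtColor(f['pixels'],cv2.COLOR_RGB2HSV)[190:225,226:300]
m=((h[...,0]>=13)&(h[...,1]<168)&(h[...,2]>120)).astype(np.uint8)
n,l,st,c=cv2.connectedComponentsWithStats(m)
for r in st[1:]:
  if r[4]>40: print(r+[226,190,0,0,0])"
```

```text
t 7.67 pos [0.5981 0.2007 0.1319] rpy [-3.141e+00  3.000e-03  1.649e+00] q [ 0.26  0.42  1.69 -0.    1.04  0.18] gap 0.0561 gf 23.2 F [ 0.6 -6.6 -6.2]
shift cm [1.64 0.02 1.68] turn [-0.001  0.003 -0.001]
[226 190  37  23 718]
```

The pinch is holding some torque. I'll turn the tool about its closing axis to bring the pot the rest of the way, clear of the face.

>>> move_arm(
  motion=[-0.6,0,-0.3,0,0,0,0.55,-1.0,0,-0.6,0,0,0,0.55,-1.0,0,-0.8,0,0.1,0,0.55,-1.0,0,-0.8,0,0.2,0,0.55,-1.0,0,-0.8,0,0.3,0,0.55,-1.0,0,-0.8,0,0.4,0,0.55,-1.0,0,-0.8,0,0.5,0,0.55,-1.0,0,-0.8,0,0.5,0,0.55],
)

```text
time: 8.38
tool_pos: [0.5999, 0.1894, 0.1393]
orientation: [-3.141, -0.501, 1.643]
contact_force: [0.2, -0.3, -4.0]
finger_gap: 0.0559
gripper_force: 22.8
```

```bash
python3 -c "
from h import *
to([.597,.217,.125],[np.pi,0,1.65])
f=grab('top','pics/t6.png')
grab('wrist','pics/w6.png');grab('side','pics/s6.png')
a=cv2.imread('pics/w6.png')[100:400,80:560];b=cv2.imread('pics/t6.png')
b=cv2.resize(b[150:280,165:295],(300,300),interpolation=cv2.INTER_CUBIC)
cv2.imwrite('pics/c6.png',np.hstack([a,b]))"
```

```text
t 8.38 pos [0.5999 0.1894 0.1393] rpy [-3.141 -0.501  1.643] q [-0.01  0.43  1.75  0.57  1.09 -0.39] gap 0.0559 gf 22.8 F [ 0.2 -0.3 -4. ]
shift cm [ 1.75 -0.09  2.59] turn [ 0.002 -0.501 -0.007]
```

View pics/c6.png

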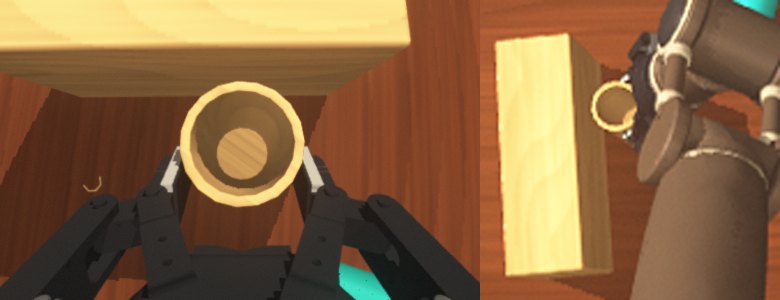

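Wrist crop: the mouth is a near circle centred at (242,143), with the inner floor at (242,154). The pot is almost upright. I'll compute its tilt from these.

```bash
python3 -c "
from h import *
np.set_printoptions(precision=4,suppress=True)
f=grab('wrist')
fx=np.array(f['K'])[0,0];R=np.array(f['R'])
def at(uv,dep):
  o,d=ray(f,uv); return o+d*dep
a=at((322,243.5),fx*.058/122);print('rim',a)
for w in (50,51,52):
  b=at((322,254),fx*.048/w);v=a-b;print(b,'len',np.linalg.norm(v),v/np.linalg.norm(v))
o,d=ray(f,(322,254))
# floor point at 138 mm from rim
s=np.linspace(.2,.6,4001);P=o+d*s[:,None];k=np.linalg.norm(P-a,axis=1);i=len(s)-1-np.abs(k-.138)[::-1].argmin();v=(a-P[i])/.138;print('axis',v,'floor',P[i])
t=grab('top')
print('top rim', [onz(t,p,.16) for p in [(165+(614-480)/2.308,150+106/2.308)]])
"
```

```text
rim [0.5999 0.1955 0.1756]
[0.601  0.1865 0.0348] len 0.14110301566644123 [-0.0073  0.0639  0.9979]
[0.6009 0.1866 0.0403] len 0.13566633864780156 [-0.0074  0.0653  0.9978]
[0.6009 0.1868 0.0455] len 0.13043903479387572 [-0.0075  0.0668  0.9977]
axis [-0.0074  0.0647  0.9981] floor [0.6009 0.1866 0.0379]
top rim [array([0.6012, 0.1973, 0.16  ])]
```

>>> move_arm(
  motion=[0,0,0,0,0.065,0,0.55,0.1,0,0.5,0,0.065,0,0.55,0.15,0,1.0,0,0.065,0,0.55,0.2,0,1.5,0,0.065,0,0.55,0.25,0,2.0,0,0.065,0,0.55,0.27,0,2.4,0,0.065,0,0.55,0.27,0,2.4,0,0.065,0,0.55,0.27,0,2.4,0,0.065,0,0.55],
)

```text
time: 9.3
tool_pos: [0.5977, 0.2066, 0.1197]
orientation: [-3.141, -0.565, 1.648]
contact_force: [-0.0, 0.1, -3.3]
finger_gap: 0.0559
gripper_force: 22.5
```

```bash
cat >> h.py <<'E'
def potw():
    "rim and floor of pot from the wrist view, by ellipse of the rim"
    f=grab('wrist');g=cv2.cvtColor(f['pixels'],cv2.COLOR_RGB2HSV)
    cv2.imwrite('pics/last.png',f['pixels'][:,:,::-1]); return f
E
python3 -c "
from h import *
to([.597,.217,.115],[np.pi,-.565,1.643])
potw()"
```

```text
t 9.3 pos [0.5977 0.2066 0.1197] rpy [-3.141 -0.565  1.648] q [-0.02  0.47  1.76  0.65  1.07 -0.46] gap 0.0559 gf 22.5 F [-0.   0.1 -3.3]
shift cm [0.62 0.02 0.96] turn [-0.004  0.     0.004]
```

>>> move_arm(
  motion=[-0.1,0,0.15,0,0,0,0.55,-0.2,0,0.3,0,0,0,0.55,-0.27,0,0.42,0,0,0,0.55,-0.37,0,0.59,0,0,0,0.55,-0.37,0,0.59,0,0,0,0.55],
)

```text
time: 9.77
tool_pos: [0.5978, 0.206, 0.1127]
orientation: [-3.141, -0.565, 1.647]
contact_force: [0.3, 0.1, -3.5]
finger_gap: 0.0563
gripper_force: 22.6
```

```bash
python3 -c "
from h import *
to([.597,.217,.115],[np.pi,-.565,1.643])"
```

```text
t 9.77 pos [0.5978 0.206  0.1127] rpy [-3.141 -0.565  1.647] q [-0.02  0.48  1.77  0.66  1.06 -0.47] gap 0.0563 gf 22.6 F [ 0.3  0.1 -3.5]
shift cm [1.06 0.   0.39] turn [-0.003  0.     0.004]
```

Not on the bench yet, so I'll lower in small steps.

>>> move_arm(
  motion=[-0.11,0,0.17,0,0,0,0.55,-0.11,0,0.17,0,0,0,0.55,-0.21,0,0.34,0,0,0,0.55,-0.21,0,0.34,0,0,0,0.55],
)

```text
time: 10.1
tool_pos: [0.5983, 0.2068, 0.11]
orientation: [3.141, -0.567, 1.648]
contact_force: [-0.9, -0.0, -0.9]
finger_gap: 0.0561
gripper_force: 22.7
```

>>> move_arm(
  motion=[-0.11,0,0.17,0,0,0,0.55,-0.11,0,0.17,0,0,0,0.55,-0.11,0,0.17,0,0,0,0.55],
)

```text
time: 10.35
tool_pos: [0.5985, 0.2076, 0.1097]
orientation: [3.141, -0.569, 1.648]
contact_force: [-2.5, 1.4, 5.9]
finger_gap: 0.0561
gripper_force: 22.9
```

```bash
python3 -c "
from h import *
to([.597,.217,.115],[np.pi,-.565,1.643])
potw()
a=cv2.imread('pics/last.png');t=grab('top','pics/t7.png');b=cv2.imread('pics/t7.png')
cv2.imwrite('pics/c7.png',np.hstack([a[100:400,80:560],cv2.resize(b[150:280,165:295],(300,300),interpolation=cv2.INTER_CUBIC)]))"
```

```text
t 10.35 pos [0.5985 0.2076 0.1097] rpy [ 3.141 -0.569  1.648] q [-0.02  0.48  1.76  0.66  1.06 -0.48] gap 0.0561 gf 22.9 F [-2.5  1.4  5.9]
shift cm [ 1.09 -0.08  0.06] turn [-0.002 -0.004  0.005]
```

View pics/c7.png

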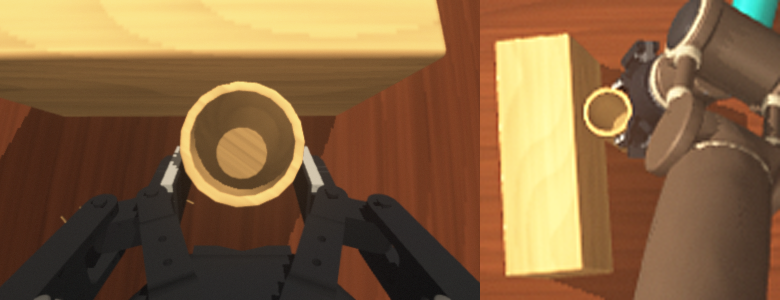

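The pot's base meets the bench (Fz +6), and it stands a few mm short of the face. I'll slide it up to the face.

>>> move_arm(
  motion=[0.1,0,-0.17,0,0,0,0.55,0.3,0,-0.05,0,0,0,0.55,0.5,0,0.08,0,0,0,0.55,0.65,0,0.18,0,0,0,0.55,0.8,0,0.27,0,0,0,0.55,0.8,0,0.27,0,0,0,0.55],
)

```text
time: 10.95
tool_pos: [0.5982, 0.2147, 0.1107]
orientation: [3.14, -0.566, 1.649]
contact_force: [-2.3, -3.3, 7.2]
finger_gap: 0.056
gripper_force: 22.8
```

```bash
python3 -c "
from h import *
np.set_printoptions(precision=4,suppress=True)
to([.597,.217,.115],[np.pi,-.565,1.643])
t=grab('top','pics/t8.png')
print(onz(t,(220,198.5),.15), proj(t,[[.5985,.247,.15],[.5985,.2175,.15]]))"
```

```text
t 10.95 pos [0.5982 0.2147 0.1107] rpy [ 3.14  -0.566  1.649] q [-0.    0.48  1.76  0.66  1.05 -0.46] gap 0.056 gf 22.8 F [-2.3 -3.3  7.2]
shift cm [ 0.43 -0.1  -0.24] turn [-0.002 -0.001  0.005]
[0.596  0.2078 0.15  ] [[205.7463 197.8513]
 [216.4919 197.6655]]
```

>>> move_arm(
  motion=[0.12,0,-0.2,0,0,0,0.55,0.4,0,-0.1,0,0,0,0.55,0.4,0,-0.1,0,0,0,0.55,0.4,0,-0.1,0,0,0,0.55],
)

```text
time: 11.33
tool_pos: [0.5975, 0.2162, 0.1113]
orientation: [3.141, -0.562, 1.648]
contact_force: [0.7, -4.9, -2.3]
finger_gap: 0.0562
gripper_force: 22.9
```

```bash
python3 -c "
from h import *
to([.597,.217,.115],[np.pi,-.565,1.643])"
```

```text
t 11.33 pos [0.5975 0.2162 0.1113] rpy [ 3.141 -0.562  1.648] q [ 0.    0.48  1.77  0.66  1.05 -0.46] gap 0.0562 gf 22.9 F [ 0.7 -4.9 -2.3]
shift cm [ 0.27 -0.04 -0.27] turn [-0.002  0.003  0.004]
```

>>> move_arm(
  motion=[0.2,0,0.1,0,0,0,0.55,0.34,0,0.21,0,0,0,0.55,0.34,0,0.21,0,0,0,0.55,0.3,0,0.3,0,0,0,0.55,0.3,0,0.3,0,0,0,0.55],
)

```text
time: 11.75
tool_pos: [0.598, 0.2164, 0.1105]
orientation: [3.139, -0.557, 1.65]
contact_force: [-1.1, -17.8, 3.8]
finger_gap: 0.0563
gripper_force: 24.2
```

```bash
python3 -c "
from h import *
to([.597,.217,.115],[np.pi,-.565,1.643])
potw()
a=cv2.imread('pics/last.png');t=grab('top','pics/t9.png');b=cv2.imread('pics/t9.png')
cv2.imwrite('pics/c9.png',np.hstack([a[100:400,80:560],cv2.resize(b[150:280,165:295],(300,300),interpolation=cv2.INTER_CUBIC)]))"
```

```text
t 11.75 pos [0.598  0.2164 0.1105] rpy [ 3.139 -0.557  1.65 ] q [ 0.    0.48  1.77  0.65  1.05 -0.45] gap 0.0563 gf 24.2 F [ -1.1 -17.8   3.8]
shift cm [ 0.3  -0.09 -0.34] turn [-0.001  0.008  0.006]
```

View pics/c9.png

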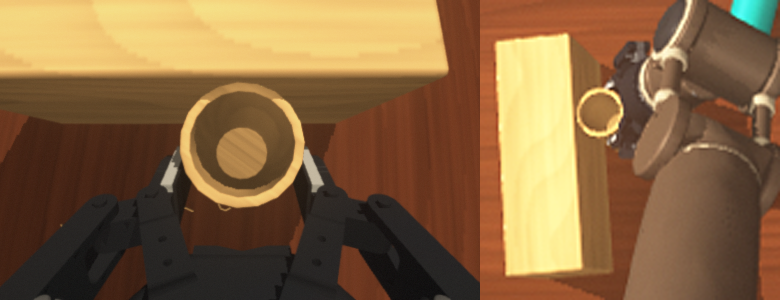

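Both crops show the pot upright, its rim at (600,112) touching the face edge, and Fy is −18 N against the blank. That was my tenth picture, so the rest is checked numerically. I'll ease off, release and back away along the fingers.

>>> move_arm(
  motion=[-0.15,0,-0.1,0,0,0,0.55,-0.3,0,-0.2,0,0,0,0.55,-0.3,0,-0.2,0,0,0,0.8,-0.3,0,-0.2,0,0,0,1,-0.3,0,-0.2,0,0,0,1,-0.3,0,-0.2,0,0,0,1,-0.3,0,-2,0,0,0,1,-0.3,0,-5,0,0,0,1,-0.3,0,-8,0,0,0,1,-0.3,0,-12,0,0,0,1],
)

```text
time: 12.68
tool_pos: [0.6, 0.1557, 0.2102]
orientation: [-3.136, -0.566, 1.647]
contact_force: [1.0, -0.0, -0.7]
finger_gap: 0.0853
gripper_force: 0.0
```

```bash
python3 -c "
from h import *
np.set_printoptions(precision=4,suppress=True)
to([.597,.217,.115],[np.pi,-.565,1.643])
# wrist view: rim ellipse & floor via masks
f=grab('wrist','pics/w10.png');t=grab('top','pics/t10.png')
for n,ff,roi,z in(('w',f,(0,400,0,640),.15),('t',t,(180,225,205,260),.15)):
  h=cv2.cvtColor(ff['pixels'],cv2.COLOR_RGB2HSV);r=roi
  g=cv2.Canny(cv2.GaussianBlur(ff['pixels'],(3,3),0),60,150)[r[0]:r[1],r[2]:r[3]]
  for c in cv2.findContours(g,cv2.RETR_LIST,cv2.CHAIN_APPROX_NONE)[0]:
    if len(c)<40: continue
    e=cv2.fitEllipse(c)
    d=np.linalg.norm(cv2.boundingRect(c)[2:]) 
    if e[1][1]<160 and e[1][0]>.7*e[1][1]:
      u=(e[0][0]+r[2],e[0][1]+r[0]);print(n,len(c),np.round(u,1),np.round(e[1],1),'z.15',onz(ff,u,.15),'z.012',onz(ff,u,.012))
print('proj rim',proj(f,[[.598,.2175,.15],[.598,.2175,.012]]),proj(t,[[.598,.2175,.15],[.598,.2175,.012]]))
"
```

```text
t 12.68 pos [0.6    0.1557 0.2102] rpy [-3.136 -0.566  1.647] q [-0.1   0.36  1.71  0.59  1.25 -0.42] gap 0.0853 gf 0.0 F [ 1.  -0.  -0.7]
shift cm [ 0.07  0.22 11.32] turn [-0.008 -0.001  0.003]
w 207 [472.7 387.5] [41.7 48.6] z.15 [0.7196 0.0661 0.15  ] z.012 [0.7899 0.0182 0.012 ]
w 45 [386.8 262.1] [12.6 16.5] z.15 [0.6523 0.1531 0.15  ] z.012 [0.6825 0.1571 0.012 ]
w 90 [203.7 260.1] [12.1 15.8] z.15 [0.5055 0.1428 0.15  ] z.012 [0.4482 0.1405 0.012 ]
w 48 [282.3 255.8] [12.5 15.9] z.15 [0.5685 0.1515 0.15  ] z.012 [0.5487 0.1545 0.012 ]
w 52 [282.5 255.8] [13.6 16.4] z.15 [0.5687 0.1515 0.15  ] z.012 [0.5489 0.1544 0.012 ]
w 60 [311.4 247.2] [ 8.  10.4] z.15 [0.5913 0.1602 0.15  ] z.012 [0.585  0.1683 0.012 ]
w 133 [555.8 168.9] [14.6 19.7] z.15 [0.8003 0.2442 0.15  ] z.012 [0.9187 0.3024 0.012 ]
w 155 [324.8 177.3] [47.1 58. ] z.15 [0.5974 0.2199 0.15  ] z.012 [0.5948 0.2636 0.012 ]
w 163 [324.8 180. ] [54.  56.3] z.15 [0.5976 0.2175 0.15  ] z.012 [0.5951 0.2598 0.012 ]
w 189 [324.6 180.5] [63.5 66.9] z.15 [0.5975 0.217  0.15  ] z.012 [0.595 0.259 0.012]
w 189 [324.6 180.4] [64.  67.4] z.15 [0.5975 0.2171 0.15  ] z.012 [0.5949 0.2591 0.012 ]
w 217 [470.5  33.7] [67.7 85.6] z.15 [0.7312 0.3818 0.15  ] z.012 [0.8084 0.522  0.012 ]
w 305 [476.2  22. ] [65.5 86.9] z.15 [0.7382 0.3973 0.15  ] z.012 [0.8194 0.5467 0.012 ]
t 43 [216.3 198.1] [14.5 17.1] z.15 [0.5972 0.2179 0.15  ] z.012 [0.6216 0.2507 0.012 ]
t 79 [216.8 198.4] [18.8 20.3] z.15 [0.5964 0.2167 0.15  ] z.012 [0.6208 0.2494 0.012 ]
t 75 [217.2 198.3] [20.  22.1] z.15 [0.5966 0.2155 0.15  ] z.012 [0.621  0.2481 0.012 ]
proj rim [[325.2283 179.9936]
 [324.4652 210.5959]] [[216.4882 197.8462]
 [227.1072 205.6633]]
```

```bash
python3 -c "
from h import *
np.set_printoptions(precision=4,suppress=True)
s=manip.state();f=grab('wrist')
Rt=Rot.from_euler('xyz',s['orientation']).as_matrix();R=np.array(f['R']);t=np.array(f['t'])
Rc=R@Rt; tc=R@s['tool_pos']+t   # cam<-tool
R2=Rot.from_euler('xyz',[3.139,-.557,1.65]).as_matrix();p2=np.array([.598,.2164,.1105])
g=dict(f);g['R']=Rc@R2.T;g['t']=tc-g['R']@p2
print('cam in tool',-Rc.T@tc)
print('expected upright',proj(g,[[.597,.217,.15],[.597,.217,.012],[.597,.2032,.0127]]),'seen rim (322,245) floor (321,253.5)')
print('now cam',-R.T@t)
p=f['pixels'];cv2.imwrite('pics/w11.png',p[:,:,::-1])
print(p[170:230,325].tolist()[::2])
to([.43,-.289,.33],[np.pi,0,.1])
"
```

```text
cam in tool [ 0.084   0.0003 -0.1497]
expected upright [[319.3046 244.0128]
 [320.2074 253.5342]
 [319.0171 268.6204]] seen rim (322,245) floor (321,253.5)
now cam [0.6058 0.144  0.3893]
[[157, 113, 65], [157, 113, 66], [158, 114, 66], [156, 111, 65], [153, 110, 64], [150, 109, 63], [151, 108, 63], [149, 107, 62], [149, 108, 64], [149, 108, 64], [150, 110, 63], [152, 110, 64], [202, 150, 88], [224, 171, 101], [221, 170, 99], [226, 174, 102], [221, 170, 98], [252, 233, 145], [253, 233, 147], [241, 200, 119], [127, 92, 52], [122, 89, 51], [121, 88, 51], [121, 88, 51], [119, 85, 50], [117, 84, 49], [115, 83, 48], [116, 84, 51], [115, 83, 47], [111, 77, 46]]
t 12.83 pos [0.6052 0.154  0.2152] rpy [ 3.132 -0.564  1.651] q [-0.1   0.35  1.7   0.59  1.25 -0.42] gap 0.0851 gf 0.0 F [-0.6  0.6 -0.8]
shift cm [-29.98 -20.7  -32.77] turn [-0.429 -0.453  1.504]
```

The pot stands upright: the floor is seen within 1 px of where an upright pot would put it, and the rim centre is at (0.597, 0.217). The gouge is next.

```bash
python3 -c "
from h import *
to([.43,-.289,.33],[np.pi,0,1.2])"
```

```text
t 12.83 pos [0.6052 0.154  0.2152] rpy [ 3.132 -0.564  1.651] q [-0.1   0.35  1.7   0.59  1.25 -0.42] gap 0.0851 gf 0.0 F [-0.6  0.6 -0.8]
shift cm [-29.98 -20.7  -32.77] turn [-0.118 -0.557  0.436]
```

>>> move_arm(
  motion=[0,0,-4,0,0,0,1,0,0,-8,0,0,0,1,-30,-20.7,-32.8,-0.12,-0.56,0.44,1,-30,-20.7,-32.8,-0.12,-0.56,0.44,1,-30,-20.7,-32.8,-0.12,-0.56,0.44,1,-30,-20.7,-32.8,-0.12,-0.56,0.44,1,-30,-20.7,-32.8,-0.12,-0.56,0.44,1,-30,-20.7,-32.8,-0.12,-0.56,0.44,1,-30,-20.7,-32.8,-0.12,-0.56,0.44,1,-30,-20.7,-32.8,-0.12,-0.56,0.44,1],
)

```text
time: 13.67
tool_pos: [0.4709, -0.1899, 0.3147]
orientation: [-3.134, 0.005, 1.202]
contact_force: [0.5, -0.6, 0.1]
finger_gap: 0.0853
gripper_force: 0.0
```

```bash
python3 -c "
from h import *
to([.43,-.289,.33],[np.pi,0,1.2])"
```

```text
t 13.67 pos [ 0.4709 -0.1899  0.3147] rpy [-3.134  0.005  1.202] q [-0.47  0.01  1.8  -0.01  1.34 -0.1 ] gap 0.0853 gf 0.0 F [ 0.5 -0.6  0.1]
shift cm [-10.72  -0.26  -1.47] turn [-0.008  0.005  0.002]
```

>>> move_arm(
  motion=[-3.5,0,-1.5,0,0,0,1,-7,-0.2,-1.5,0,0,0,1,-10.7,-0.3,-1.5,0,0,0,1,-10.7,-0.3,-1.5,0,0,0,1,-10.7,-0.3,-1.5,0,0,0,1,-10.7,-0.3,-1.5,0,0,0,1],
)

```text
time: 14.17
tool_pos: [0.43, -0.2885, 0.3299]
orientation: [-3.133, 0.004, 1.198]
contact_force: [-0.3, 0.5, 0.9]
finger_gap: 0.0855
gripper_force: 0.0
```

```bash
python3 -c "
from h import *
np.set_printoptions(precision=4,suppress=True)
to([.43,-.289,.193],[np.pi,0,1.2])
f=grab('wrist','pics/w12.png');print('cam',-np.array(f['R']).T@np.array(f['t']))
q=proj(f,[[.43,-.289,.225],[.43,-.289,.115],[.43,-.289,.075]]);print(q)
p=f['pixels'];u,v=q[0].astype(int)
g=cv2.Canny(cv2.GaussianBlur(p,(3,3),0),60,150)
for c in cv2.findContours(g,cv2.RETR_LIST,cv2.CHAIN_APPROX_NONE)[0]:
  if len(c)<30: continue
  e=cv2.fitEllipse(c);d=np.hypot(e[0][0]-u,e[0][1]-v)
  if d<60: print(len(c),cv2.boundingRect(c),np.round(e[0],1),np.round(e[1],1),onz(f,e[0],.225))
h=cv2.cvtColor(p,cv2.COLOR_RGB2HSV)
for y in range(v-40,v+60,6): print(y,[tuple(int(k) for k in h[y,x]) for x in range(u-36,u+37,12)])
"
```

```text
t 14.17 pos [ 0.43   -0.2885  0.3299] rpy [-3.133  0.004  1.198] q [-0.67  0.02  1.75 -0.01  1.37 -0.3 ] gap 0.0855 gf 0.0 F [-0.3  0.5  0.9]
shift cm [ 0.01  0.13 13.69] turn [-0.008  0.004 -0.002]
cam [ 0.4624 -0.2105  0.4788]
[[322.2156 194.1194]
 [322.7677 167.508 ]
 [322.8988 161.1862]]
233 (327, 225, 60, 54) [302.5 189.7] [ 59.4 114.7] [ 0.4144 -0.2782  0.225 ]
30 (375, 186, 12, 10) [380.1 190.1] [ 7.1 11.7] [ 0.4822 -0.3049  0.225 ]
30 (327, 166, 3, 16) [328.  172.4] [ 1.8 14.3] [ 0.4426 -0.2713  0.225 ]
112 (296, 163, 17, 57) [298.  196.9] [ 7.5 33.3] [ 0.4076 -0.2833  0.225 ]
129 (310, 155, 19, 28) [318.7 172.9] [14.6 34. ] [ 0.4345 -0.2687  0.225 ]
691 (291, 99, 116, 104) [345.2 149.3] [ 58.1 137.5] [ 0.4645 -0.257   0.225 ]
154 [(9, 178, 159), (15, 164, 244), (15, 167, 241), (13, 170, 234), (14, 166, 241), (14, 169, 237), (14, 168, 238)]
160 [(10, 180, 152), (14, 167, 240), (15, 164, 244), (20, 150, 242), (14, 169, 235), (14, 169, 236), (13, 171, 230)]
166 [(9, 175, 153), (10, 172, 123), (15, 164, 245), (20, 131, 240), (15, 166, 241), (14, 169, 239), (15, 162, 246)]
172 [(
[... 919 characters left out ...]
214)]
220 [(10, 173, 162), (10, 176, 167), (10, 176, 161), (16, 146, 185), (17, 138, 221), (18, 136, 232), (18, 137, 230)]
226 [(10, 175, 173), (10, 173, 167), (16, 145, 234), (16, 143, 200), (18, 134, 236), (19, 131, 241), (19, 134, 237)]
232 [(10, 176, 175), (10, 172, 159), (21, 125, 246), (17, 140, 221), (19, 133, 238), (19, 129, 242), (18, 135, 234)]
238 [(10, 175, 179), (10, 173, 156), (16, 144, 197), (17, 143, 214), (28, 75, 255), (27, 87, 255), (25, 97, 254)]
244 [(10, 176, 183), (10, 173, 164), (17, 140, 218), (17, 141, 226), (24, 101, 254), (26, 95, 254), (23, 109, 252)]
250 [(10, 174, 179), (10, 175, 173), (17, 141, 225), (16, 144, 202), (27, 87, 255), (26, 92, 255), (27, 86, 255)]
```

Next I'll segment the bright butt end and the handle near the projected point.

```bash
python3 -c "
from h import *
np.set_printoptions(precision=4,suppress=True)
f=grab('wrist');h=cv2.cvtColor(f['pixels'],cv2.COLOR_RGB2HSV)
for nm,m in(('butt',(h[...,0]>=22)&(h[...,1]<115)&(h[...,2]>235)),('handle',(h[...,0]>=17)&(h[...,1]<152)&(h[...,2]>190))):
  m=m.astype(np.uint8);m[:140]=0;m[203:]=0;m[:,:295]=0;m[:,345:]=0
  n,l,st,c=cv2.connectedComponentsWithStats(m)
  for i in range(1,n):
    if st[i,4]>30: print(nm,st[i],c[i].round(1),onz(f,c[i],.225))
  for y in range(150,203,4):
    x=np.where(m[y])[0]
    if len(x): print(y,x.min(),x.max())
"
```

```text
butt [306 183  19  19 263] [315.  192.6] [ 0.4245 -0.2849  0.225 ]
186 310 320
190 307 323
194 306 324
198 308 322
handle [306 159  21  44 637] [317.  182.7] [ 0.4298 -0.2765  0.225 ]
162 317 325
166 314 326
170 313 326
174 312 325
178 311 325
182 309 324
186 307 325
190 306 324
194 306 325
198 307 323
202 313 317
```

>>> move_arm(
  motion=[0.1,-0.5,3,0,0,0,1,0.1,-0.5,6,0,0,0,1,0.1,-0.5,9,0,0,0,1,0.1,-0.5,11.5,0,0,0,1,0.1,-0.5,13.5,0,0,0,1,0.1,-0.5,13.5,0,0,0,1,0.1,-0.5,13.5,0,0,0,1],
)

```text
time: 14.85
tool_pos: [0.4245, -0.2855, 0.1951]
orientation: [-3.132, 0.005, 1.2]
contact_force: [1.0, -1.0, 0.9]
finger_gap: 0.0852
gripper_force: 0.0
```

>>> move_arm(
  motion=[0,0,0,0,0,0,0,0,0,0,0,0,0,0,0,0,0,0,0,0,0,0,0,0,0,0,0,0,0,0,0,0,0,0,0,0,0,0,0,0,0,0,0,0,0,0,0,0,0,0,0,0,0,0,0,0,0,0,0,0,0,0,0,0,0,0,0,0,0,0],
  force=35,
)

```text
time: 15.68
tool_pos: [0.4254, -0.2879, 0.1971]
orientation: [-3.138, 0.007, 1.198]
contact_force: [-0.9, -0.4, 5.2]
finger_gap: 0.0198
gripper_force: 34.5
```

```bash
python3 -c "
from h import *
to([.426,-.286,.195],[np.pi,0,1.2])"
```

```text
t 15.68 pos [ 0.4254 -0.2879  0.1971] rpy [-3.138  0.007  1.198] q [-0.67  0.13  1.92 -0.01  1.1  -0.3 ] gap 0.0198 gf 34.5 F [-0.9 -0.4  5.2]
shift cm [ 0.2  -0.01  0.21] turn [-0.004  0.007 -0.002]
```

>>> move_arm(
  motion=[0,0,-1,0,0,0,0,0,0,-2.5,0,0,0,0,0,0,-5,0,0,0,0,0,0,-7.5,0,0,0,0,0,0,-10,0,0,0,0,0,0,-13,0,0,0,0,0,0,-16,0,0,0,0,0,0,-19,0,0,0,0,0,0,-20.5,0,0,0,0,0,0,-20.5,0,0,0,0],
  force=50,
)

```text
time: 16.52
tool_pos: [0.4273, -0.2874, 0.4054]
orientation: [3.142, 0.008, 1.198]
contact_force: [-0.4, -0.5, -0.5]
finger_gap: 0.0192
gripper_force: 49.0
```

```bash
python3 -c "
from h import *
to([.597,.217,.40],[np.pi,0,1.2])"
```

```text
t 16.52 pos [ 0.4273 -0.2874  0.4054] rpy [3.142 0.008 1.198] q [-0.67 -0.02  1.65 -0.01  1.51 -0.3 ] gap 0.0192 gf 49.0 F [-0.4 -0.5 -0.5]
shift cm [53.16 -2.58  0.11] turn [ 0.     0.008 -0.002]
```

>>> move_arm(
  motion=[2,0,0,0,0,0,0,5,-0.2,0,0,0,0,0,8,-0.4,0,0,0,0,0,11,-0.6,0,0,0,0,0,14,-0.7,0,0,0,0,0,17,-0.8,0,0,0,0,0,20,-1,0,0,0,0,0,23,-1.1,0,0,0,0,0,26,-1.3,0,0,0,0,0,29,-1.4,0,0,0,0,0],
)

```text
time: 17.35
tool_pos: [0.5176, -0.0098, 0.3967]
orientation: [-3.13, 0.008, 1.198]
contact_force: [0.0, 0.4, -1.4]
finger_gap: 0.0197
gripper_force: 48.9
```

>>> move_arm(
  motion=[3,-0.2,0,0,0,0,0,6,-0.3,0,0,0,0,0,9,-0.4,0,0,0,0,0,12,-0.6,0,0,0,0,0,15,-0.7,0,0,0,0,0,17.5,-0.8,0,0,0,0,0,20,-1,0,0,0,0,0,22,-1.1,0,0,0,0,0,22,-1.1,0,0,0,0,0,22,-1.1,0,0,0,0,0],
)

```text
time: 18.18
tool_pos: [0.5876, 0.198, 0.3949]
orientation: [-3.131, 0.01, 1.2]
contact_force: [0.2, -0.3, -1.6]
finger_gap: 0.0196
gripper_force: 49.0
```

```bash
python3 -c "
from h import *
np.set_printoptions(precision=4,suppress=True)
to([.597,.217,.40],[np.pi,0,1.2])
# gouge in wrist + side + top views
p=manip.state()['tool_pos']
for n in ('wrist','side','top'):
  f=grab(n,f'pics/{n}13.png');print(n,proj(f,[p,p-[0,0,.06],p-[0,0,.09],p-[0,0,.18]]).round(1).tolist())
"
```

```text
t 18.18 pos [0.5876 0.198  0.3949] rpy [-3.131  0.01   1.2  ] q [ 0.26  0.21  1.42 -0.    1.53  0.63] gap 0.0196 gf 49.0 F [ 0.2 -0.3 -1.6]
shift cm [ 2.11  0.18 -0.53] turn [-0.011  0.01  -0.   ]
wrist [[320.7, 249.2], [321.7, 211.0], [322.1, 198.3], [322.8, 172.9]]
side [[213.0, 151.1], [218.1, 181.1], [220.5, 195.1], [227.1, 234.1]]
top [[199.3, 183.2], [206.2, 188.5], [209.4, 190.9], [218.1, 197.4]]
```

```bash
python3 -c "
from h import *
for n,(r0,r1,c0,c1),st in(('side',(165,250,195,250),5),('wrist',(160,225,295,350),4)):
  h=cv2.cvtColor(cv2.imread(f'pics/{n}13.png'),cv2.COLOR_BGR2HSV)
  print(n,'cols',c0,'step4, S/H/V')
  for y in range(r0,r1,st): print(y,' '.join('%d/%d/%d'%(h[y,x,0],h[y,x,1],h[y,x,2]) for x in range(c0,c1,4)))
"
```

```text
side cols 195 step4, S/H/V
165 19/56/100 17/49/99 15/52/99 16/58/97 18/165/232 17/169/178 16/163/142 21/59/241 15/80/182 17/80/178 16/81/179 16/79/181 17/80/178 16/81/177
170 17/51/100 16/49/99 17/52/98 17/55/98 19/163/236 17/169/192 16/167/156 16/80/182 16/79/184 16/82/178 16/82/174 17/81/174 16/80/173 16/82/172
175 18/53/96 16/56/105 16/78/183 16/79/185 20/162/239 17/166/201 16/167/162 16/79/185 16/78/177 16/82/168 16/80/172 18/81/167 17/80/173 16/80/162
180 16/79/191 16/79/188 16/77/189 17/78/195 19/153/239 17/167/214 17/165/165 16/113/158 17/81/171 16/80/170 16/81/171 17/81/170 16/82/168 16/80/168
185 16/78/180 16/80/185 17/80/186 17/78/190 16/104/204 17/168/221 17/168/165 15/121/156 16/78/179 16/82/174 16/80/176 16/79/177 15/91/166 10/205/149
190 16/79/184 16/76/187 17/78/183 16/79/180 17/83/173 19/162/231 17/167/174 17/167/189 13/141/195 13/205/225 13/204/225 13/205/214 10/202/154 10/204/160
195 15/79/180 16/78/177 15/77/181 22/139/250 24/136/254 23/223/247 18/213/190 18/215/147 14/180/149 12/203/142 12/202/110 12/202/116 10/191/100 10/195/90
200 15/80/182 24/134/253 25/138/253
[... 3509 characters left out ...]
231 18/136/231 18/138/227 17/143/200 11/170/111 10/168/111 10/171/109
212 9/166/106 10/171/109 10/174/110 10/171/103 16/147/153 16/141/204 17/137/227 18/133/232 18/136/230 18/139/227 17/142/196 11/167/113 10/173/152 10/173/158
216 10/169/101 10/168/111 10/171/109 10/168/105 16/143/164 17/142/209 18/137/229 18/135/233 18/136/232 17/136/228 17/141/195 10/164/118 10/173/159 10/177/154
220 10/168/103 10/171/112 10/166/112 10/167/110 16/143/169 17/141/210 18/136/230 18/133/235 18/137/233 18/136/228 17/141/193 11/169/118 10/175/156 10/174/163
224 10/169/110 10/167/104 10/168/111 10/171/112 16/143/176 17/140/219 18/135/232 19/133/235 18/136/232 18/137/229 17/141/193 10/166/121 10/172/160 10/175/162
```

```bash
cat >> h.py <<'E'
def tip():
    fs=grab('side');fw=grab('wrist');out=[]
    p=manip.state()['tool_pos']
    for f in(fs,fw):
        h=cv2.cvtColor(f['pixels'],cv2.COLOR_RGB2HSV)
        a,b=proj(f,[p-[0,0,.10],p-[0,0,.185]])
        x0,x1=int(min(a[0],b[0])-14),int(max(a[0],b[0])+14);y0,y1=int(min(a[1],b[1])-8),int(max(a[1],b[1])+10)
        m=np.zeros(h.shape[:2],np.uint8);s=h[y0:y1,x0:x1];m[y0:y1,x0:x1]=(s[...,1]<100)&(s[...,2]>110)
        n,l,st,c=cv2.connectedComponentsWithStats(m);i=1+st[1:,4].argmax()
        ys,xs=np.where(l==i);vx,vy,cx,cy=cv2.fitLine(np.c_[xs,ys].astype(np.float32),2,0,.01,.01).ravel()
        e=ys.max()+.5 if b[1]>a[1] else ys.min()-.5
        out.append((cx+vx/vy*(e-cy),e));print('blade',st[i],np.round(out[-1],1))
    X,g=tri(fs,out[0],fw,out[1]);print('tip',X.round(4),'gap',round(g,4),'tip-tcp',(X-p).round(4));return X
E
python3 -c "
from h import *
tip();to([.597,.217,.40],[np.pi,0,1.2])"
```

```text
blade [218 199   9  35 155] [225.3 233.5]
blade [322 169   8  18 128] [326.2 168.5]
tip [0.594  0.1983 0.2128] gap 0.0018 tip-tcp [ 0.0055  0.0019 -0.185 ]
t 18.43 pos [0.5885 0.1964 0.3978] rpy [-3.135  0.007  1.197] q [ 0.25  0.21  1.42 -0.    1.53  0.63] gap 0.0194 gf 49.0 F [-0.7  0.7 -1.4]
shift cm [ 2.23  0.03 -0.23] turn [-0.007  0.007 -0.003]
```

>>> move_arm(
  motion=[1,-0.2,0,0,0,0,0,1.9,-0.3,0,0,0,0,0,1.9,-0.3,0,0,0,0,0,1.9,-0.3,0,0,0,0,0],
)

```text
time: 18.77
tool_pos: [0.5931, 0.2169, 0.3981]
orientation: [-3.136, 0.006, 1.199]
contact_force: [0.3, -0.5, -1.2]
finger_gap: 0.0195
gripper_force: 49.0
```

```bash
python3 -c "
from h import *
tip();to([.592,.215,.22],[np.pi,0,1.2])"
```

```text
blade [207 203  10  35 168] [215.2 237.5]
blade [322 169   8  18 124] [326.4 168.5]
tip [0.5993 0.2185 0.2136] gap 0.0017 tip-tcp [ 0.0063  0.0022 -0.1845]
t 18.87 pos [0.593  0.2164 0.3981] rpy [-3.136  0.006  1.198] q [ 0.28  0.23  1.39 -0.    1.53  0.65] gap 0.0195 gf 49.0 F [ 0.2  0.9 -1.6]
shift cm [-0.05  0.07 17.81] turn [-0.006  0.006 -0.002]
```

>>> move_arm(
  motion=[-0.2,-0.1,1,0,0,0,0,-0.2,-0.1,3,0,0,0,0,-0.2,-0.1,5,0,0,0,0,-0.2,-0.1,7,0,0,0,0,-0.2,-0.1,9,0,0,0,0,-0.2,-0.1,11,0,0,0,0,-0.2,-0.1,13,0,0,0,0,-0.2,-0.1,15,0,0,0,0,-0.2,-0.1,16.5,0,0,0,0,-0.2,-0.1,17,0,0,0,0],
)

```text
time: 19.7
tool_pos: [0.5874, 0.2131, 0.2239]
orientation: [-3.13, 0.01, 1.198]
contact_force: [-1.9, -0.7, -1.2]
finger_gap: 0.0194
gripper_force: 49.0
```

>>> move_arm(
  motion=[0,0,0.5,0,0,0,0,0,0,1,0,0,0,0,0,0,1.5,0,0,0,0,0,0,2,0,0,0,0,0,0,2.3,0,0,0,0,0,0,2.3,0,0,0,0],
)

```text
time: 20.2
tool_pos: [0.5895, 0.214, 0.2046]
orientation: [-3.135, 0.007, 1.198]
contact_force: [-0.0, 0.2, -1.7]
finger_gap: 0.0195
gripper_force: 49.0
```

```bash
python3 -c "
from h import *
to([.592,.215,.198],[np.pi,0,1.2])"
```

```text
t 20.2 pos [0.5895 0.214  0.2046] rpy [-3.135  0.007  1.198] q [ 0.28  0.34  1.64 -0.    1.17  0.65] gap 0.0195 gf 49.0 F [-0.   0.2 -1.7]
shift cm [0.19 0.2  0.66] turn [-0.007  0.007 -0.002]
```

>>> move_arm(
  motion=[0,0,0.3,0,0,0,0,0,0,0.5,0,0,0,0,0,0,0.5,0,0,0,0],
)

```text
time: 20.45
tool_pos: [0.5896, 0.214, 0.1998]
orientation: [-3.135, 0.006, 1.198]
contact_force: [-0.5, -0.7, -1.9]
finger_gap: 0.0193
gripper_force: 49.0
```

>>> move_arm(
  motion=[0,0,0.2,0,0,0,0,0,0,0.3,0,0,0,0,0,0,0.3,0,0,0,0],
)

```text
time: 20.7
tool_pos: [0.5897, 0.214, 0.1969]
orientation: [-3.135, 0.006, 1.198]
contact_force: [0.4, 0.6, -1.2]
finger_gap: 0.0193
gripper_force: 49.0
```

>>> move_arm(
  motion=[0,0,0.1,0,0,0,0,0,0,0.2,0,0,0,0,0,0,0.2,0,0,0,0],
)

```text
time: 20.95
tool_pos: [0.5896, 0.214, 0.1949]
orientation: [-3.135, 0.006, 1.198]
contact_force: [0.1, -0.3, -1.7]
finger_gap: 0.0194
gripper_force: 49.0
```

>>> move_arm(
  motion=[0,0,0.1,0,0,0,0,0,0,0.2,0,0,0,0,0,0,0.2,0,0,0,0],
)

```text
time: 21.2
tool_pos: [0.5905, 0.2143, 0.1943]
orientation: [-3.137, 0.005, 1.198]
contact_force: [-0.2, 0.2, 3.2]
finger_gap: 0.0192
gripper_force: 49.3
```

>>> move_arm(
  motion=[0,0,0.1,0,0,0,0,0,0,0.2,0,0,0,0,0,0,0.2,0,0,0,0],
)

```text
time: 21.45
tool_pos: [0.5914, 0.2148, 0.1941]
orientation: [-3.139, 0.003, 1.198]
contact_force: [-1.2, -0.0, 8.8]
finger_gap: 0.0195
gripper_force: 49.6
```

The tip is on the pot's floor (contact at TCP z 0.194, as expected). I'll ease off, open and rise.

>>> move_arm(
  motion=[0,0,-0.3,0,0,0,0,0,0,-0.3,0,0,0,0,0,0,-0.3,0,0,0,0.35,0,0,-0.3,0,0,0,0.5,0,0,-0.3,0,0,0,0.7,0,0,-0.3,0,0,0,1,0,0,-0.3,0,0,0,1,0,0,-0.3,0,0,0,1,0,0,-0.3,0,0,0,1,0,0,-0.3,0,0,0,1],
)

```text
time: 22.28
tool_pos: [0.5897, 0.2141, 0.1941]
orientation: [-3.136, 0.006, 1.198]
contact_force: [-0.3, -0.3, 0.3]
finger_gap: 0.0856
gripper_force: 0.0
```

```bash
python3 -c "
from h import *
np.set_printoptions(precision=4,suppress=True)
to([.592,.215,.4],[np.pi,0,1.2])
f=grab('wrist');h=cv2.cvtColor(f['pixels'],cv2.COLOR_RGB2HSV)
print(proj(f,[[.5925,.2155,.222],[.597,.217,.15]]))
m=((h[...,0]>=22)&(h[...,1]<118)&(h[...,2]>235)).astype(np.uint8);m[:150]=0;m[:,:230]=0;m[:,410:]=0
n,l,st,c=cv2.connectedComponentsWithStats(m)
for i in range(1,n):
  if st[i,4]>60: print(st[i],c[i].round(1),onz(f,c[i],.22))"
```

```text
t 22.28 pos [0.5897 0.2141 0.1941] rpy [-3.136  0.006  1.198] q [ 0.28  0.35  1.65 -0.    1.15  0.65] gap 0.0856 gf 0.0 F [-0.3 -0.3  0.3]
shift cm [  0.04   0.05 -20.59] turn [-0.006  0.006 -0.002]
[[324.1646 273.0276]
 [328.9474 212.6586]]
[254 150  25   6  90] [266.  151.7] [0.5907 0.2811 0.22  ]
[287 150  23  11  97] [296.9 154.9] [0.6027 0.2748 0.22  ]
[230 159  14  10  68] [234.7 162.9] [0.5756 0.2816 0.22  ]
```

>>> move_arm(
  motion=[0,0,-0.5,0,0,0,1,0,0,-1,0,0,0,1,0,0,-1.5,0,0,0,1],
)

```text
time: 22.58
tool_pos: [0.59, 0.2141, 0.2098]
orientation: [-3.136, 0.006, 1.198]
contact_force: [0.7, -0.8, 0.2]
finger_gap: 0.0857
gripper_force: 0.0
```

>>> move_arm(
  motion=[0,0,-1,0,0,0,1,0,0,-2,0,0,0,1,0,0,-4,0,0,0,1,0,0,-6,0,0,0,1,0,0,-9,0,0,0,1,0,0,-12,0,0,0,1,0,0,-15,0,0,0,1,0,0,-18,0,0,0,1],
)

```text
time: 23.25
tool_pos: [0.5912, 0.2147, 0.3921]
orientation: [-3.137, 0.005, 1.198]
contact_force: [0.6, 0.2, 0.9]
finger_gap: 0.0855
gripper_force: 0.0
```

>>> move_arm(
  motion=[-4,0,-1,0,0,0,1,-8,0,-2,0,0,0,1,-12,0,-2,0,0,0,1,-16,0,-2,0,0,0,1,-20,0,-2,0,0,0,1,-24,0,-2,0,0,0,1,-24,0,-2,0,0,0,1,-24,0,-2,0,0,0,1,-24,0,-2,0,0,0,1],
)

```text
time: 24.0
tool_pos: [0.5042, -0.0086, 0.4117]
orientation: [-3.137, 0.005, 1.197]
contact_force: [-0.4, -0.4, -0.2]
finger_gap: 0.0854
gripper_force: 0.0
```

```bash
python3 -c "
from h import *
np.set_printoptions(precision=4,suppress=True)
to([.592,.215,.4],[np.pi,0,1.2])
t=grab('top','pics/t20.png');s=grab('side','pics/s20.png');w=grab('wrist','pics/w20.png')
print('w',proj(w,[[.597,.217,.222],[.597,.217,.15],[.597,.217,.012]]).round(1).tolist())
r=(170,230,185,260)
g=cv2.Canny(cv2.GaussianBlur(t['pixels'],(3,3),0),60,150)[r[0]:r[1],r[2]:r[3]]
for c in cv2.findContours(g,cv2.RETR_LIST,cv2.CHAIN_APPROX_NONE)[0]:
  if len(c)<20: continue
  e=cv2.fitEllipse(c)
  if e[1][1]<40 and e[1][0]>.6*e[1][1]: u=(e[0][0]+r[2],e[0][1]+r[0]);print(len(c),np.round(u,1),np.round(e[1],1),'z.15',onz(t,u,.15),'z.22',onz(t,u,.22))
print('top proj butt/rim',proj(t,[[.597,.217,.222],[.597,.217,.15]]).round(1).tolist())
hs=cv2.cvtColor(s['pixels'],cv2.COLOR_RGB2HSV);print('side',proj(s,[[.597,.217,.222],[.597,.217,.18],[.597,.217,.15]]).round(1).tolist())
d=cv2.absdiff(s['pixels'],cv2.cvtColor(cv2.imread('pics/side0.png'),cv2.COLOR_BGR2RGB)).max(2)
m=(d>25).astype(np.uint8)
n,l,st,c=cv2.connectedComponentsWithStats(m)
print([st[i].tolist() for i in range(1,n) if st[i,4]>40])
ys,xs=np.where(m[180:290,180:290]);
for y in range(190,275,5):
  x=np.where(m[y,180:310])[0]+180
  print(y,(x.min(),x.max(),len(x)) if len(x) else None)
"
```

```text
t 24.0 pos [ 0.5042 -0.0086  0.4117] rpy [-3.137  0.005  1.197] q [-0.1  -0.04  1.66 -0.    1.53  0.27] gap 0.0854 gf 0.0 F [-0.4 -0.4 -0.2]
shift cm [24.02  0.01  1.06] turn [-0.004  0.005 -0.003]
w [[327.2, -69.6], [326.4, -37.0], [325.6, 0.0]]
53 [218.2 213.4] [17.8 24.6] z.15 [0.555  0.2119 0.15  ] z.22 [0.545  0.1956 0.22  ]
131 [217.5 198.1] [17.4 19.1] z.15 [0.5972 0.2148 0.15  ] z.22 [0.5847 0.1983 0.22  ]
top proj butt/rim [[210.2, 193.4], [216.7, 198.2]]
side [[215.6, 234.3], [218.8, 251.2], [221.0, 262.8]]
[[303, 0, 54, 115, 3886], [502, 0, 30, 109, 507], [453, 0, 187, 400, 23823], [587, 0, 53, 143, 3708], [573, 60, 67, 212, 7173], [416, 155, 17, 54, 423], [388, 186, 10, 14, 46], [439, 198, 11, 10, 72], [205, 237, 147, 61, 2751], [633, 372, 7, 15, 51]]
190 None
195 None
200 None
205 None
210 None
215 None
220 None
225 None
230 None
235 None
240 (np.int64(215), np.int64(224), 10)
245 (np.int64(214), np.int64(225), 12)
250 (np.int64(215), np.int64(226), 12)
255 (np.int64(215), np.int64(281), 20)
260 (np.int64(207), np.int64(287), 46)
265 (np.int64(205), np.int64(309), 78)
270 (np.int64(211), np.int64(309), 79)
```

```bash
python3 -c "
from h import *
np.set_printoptions(precision=4,suppress=True)
s0=cv2.imread('pics/side0.png');s=grab('side')['pixels'][:,:,::-1].copy()
r=cv2.matchTemplate(s[170:220,370:412],s0[176:206,382:400],cv2.TM_CCOEFF_NORMED);print('awl match',cv2.minMaxLoc(r),'expect (12,6)')
s2=cv2.imread('pics/s20.png');print('pot/gouge change since last',(cv2.absdiff(s,s2)[220:300,190:310]>25).sum())
print(manip.state()['contact_force'].round(1))
if cv2.minMaxLoc(r)[3]==(12,6): print(manip.sign_off())
"
```

```text
awl match (-0.4665703773498535, 0.9707239270210266, (19, 18), (13, 6)) expect (12,6)
pot/gouge change since last 0
[-0.   0.3  0.2]
```

```bash
python3 -c "
from h import *
print(manip.sign_off())"
```

```text
the job is handed in; nothing more can be done
None
```

The job is handed in at about 24 s on the robot's clock: the pot stands upright against the blank, the gouge stands blade down inside it, and the awl is still in its hole, its image about 1 pixel from where it started.

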